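# Load and close the capsule coffee machine

## Robot

A 6-joint arm with a two-finger parallel gripper is mounted at the origin on the work surface. World frame = base frame: x ahead of the robot, y to its left, z up, the work surface at z = 0. Lengths are in m, angles in rad, forces in N, time in s.
With the tool pointing down it reaches from about 0.4 to 0.825 m from the base axis. Payload 7 kg.
Tool frame: the origin (TCP) lies at the very end of the fingers, on their centre line; the grasp point (between the pads) lies 19 mm behind it (arm.grasp_offset is the distance from the TCP to the grasp point, in m); z points along the fingers, y is the line along which they close (so a half turn about z gives the same grasp; the last joint's range is limited). The gripper opens to 88 mm and grips with 3 to 60 N. Pads are 19 mm wide; open, the fingers measure 130 mm over their backs; the gripper's body (78 mm by 193 mm) begins 47 mm behind the grasp point.
Start: joints at [1.493, 0.359, 0.012, 0, -1.224, -0.288], TCP at [0.241, 0.63, 0.227] pointing down, gripper open.
Joint ranges: [-3.07, 3.07], [-1.43, 2.12], [-1.02, 1.25], [-3.03, 1.67], [-3.05, -0], [-3.03, 3.03]. Speed limits (rad/s): [2.39, 2.39, 3.01, 3.14, 3.14, 3.14].

## Interface

Orientations are given as [roll, pitch, yaw] about the fixed x, y, z axes, in that order (R = Rz(yaw) Ry(pitch) Rx(roll)).
In Python, from station import get_state, cams, arm, nets gives the robot as it stands.
- The arm moves only by the shell command python3 -m creep 'ROWS' [FORCE]. ROWS is a JSON object of lists of equal length, an entry for each row: "translation": the shift along the world's x, y, z in mm, a list of three; "spin": the turn about the world's z in rad; "gripper": the opening, from 0 (shut) to 1 (fully open). In form: {"translation": [[dx, dy, dz], ...], "spin": [spin, ...], "gripper": [gripper, ...]}. A call has 1 to 8 rows; each row shifts and turns the commanded pose from where the row before left it; what a row does not reach is not made up. A row lasts 1/10 s, in which the tool goes at most 50 mm and 8.59 degrees, less where a joint would pass 70% of its speed; a pose out of reach is approached as far as the arm can. A call is refused whole if a number of a shift passes 50 or a number of a turn 0.15, either way. A call with a gripper value outside its range is refused whole. The fingers move at their own pace and stop on an object; FORCE is the grip in N (left out, the last holds). Time passes only in rows, so rows that do not move let the fingers close. It gives the time, the measured TCP pose, the force, the opening and the grip force at its end, in the units of the state.
- get_state(): the state, without advancing time (a new reading comes with each control period).
- cams.grab_frame(name): name is "side" or "top"; returns a dict with "img" (480x640x3 uint8, red, green, blue), "mtx" (3x3 intrinsics, pixels), "D" ([k1, k2, p1, p2, k3] as OpenCV has them; the pictures are not rectified), "R" (3x3) and "t" (3): a world point X has camera coordinates R X + t. Camera axes: x right, y down, z forward; pixel columns grow to the right and rows downward; lengths in m; the calibration is good to about 2 mm. A picture is of the moment at which its call begins. There is no depth.
- arm.job_done(): hands the job in; it is judged then, once.
Trained networks look in the newest picture that a camera, given by its name, has taken for a name from the list of things; names that differ only in an ending like _2 or _b are one class to them, and where a whole thing is asked for, a point or a joint stands for the part that bears it (a point fixed in the world has none). Each returns a list of dicts, best first, with "confidence" (0 to 1); they miss things now and then, are a little off and sometimes report something else, mostly with a low value. They report only what shows in the picture. A call takes as long as a camera call. They do not tell look-alikes from the thing itself.
- nets.search_frame(camera, label): "centre" ([x, y, z] in m, in world coordinates, good to about 4 mm: the middle of the surface that is visible of it).
- nets.pinpoint(camera, label): "centre" ([x, y, z] in m, in world coordinates, good to about 4 mm: a listed point, or the origin of a listed thing).
The state is a dict: "t": time; "q": joint angles; "qd": joint speeds; "joint_efforts": joint torques, N m; "eef_pos": TCP position; "ee_rot": TCP orientation; "force": force on the tool from outside, world axes, zero at the start; "moment": the same for the moment, N m; "width": finger opening in m; "gripper_force": force on a finger pad.
Only numpy, scipy, OpenCV 4.12 (cv2) and the standard library are available. Lean on these libraries where they do the work, as an engineer would, in place of code of your own. Each camera call takes 0.05 s, during which the arm holds its last target. There are 200 camera calls.

## Task

Get the capsule coffee machine on the desk ready to brew: stand the tallest of the three capsules in the round well on the machine's top, foot down as it stands now, and turn the dial clockwise until its white pointer line is on the one long mark of the scale. Only after both, press the raised sprung lever all the way down over the capsule until it latches and stays down by itself. Leave everything else standing where it is, the other two capsules and the cup on the drip tray included.

Things in the scene. Friction and masses are not known exactly. Their poses are not given: they have to be found in the camera images.
- machine: Capsule coffee machine, fixed, 360 x 120 mm, dark body, flat aluminium top (deck) 150 mm above the desk. Origin on the desk under its middle; x runs from front to rear, y to its left. Front end (spout, drip tray with cup) at x -155 mm, rear of the water tank at x 205 mm. Only the lever, its 198 mm high hinge ears (x 50, y +-46 mm) and the dial stand above the deck.
- well (a point): Centre of the floor of the round well in the deck, at x -80, y 0, z 128 mm of the machine. The well is 47 mm in diameter and 22 mm deep (its mouth is level with the deck); a seated tall capsule stands 20 mm proud of the deck.
- capsule_tall: The tallest of three plain aluminium capsules standing on the dark board: 42 mm high, a 32 mm diameter cylinder with a 38 mm diameter, 4 mm high flange as its foot. Origin at the centre of its underside, z up.
- capsule_short: Short capsule on the same board, a bystander: 22 mm high, 32 mm in diameter, foot flange 38 mm. Origin at the centre of its underside.
- capsule_wide: Wide low capsule on the same board, a bystander: 26 mm high, 48 mm in diameter, foot flange 54 mm. Origin at the centre of its underside.
- board: Fixed dark wooden board 240 x 100 mm, 12 mm thick, on which the three capsules stand about 75 mm apart in a row along its x. Origin at the centre of its underside; x along its length.
- dial (a joint): Angle of the dial on the rear of the deck, in rad: grows clockwise seen from above, 0 to 2.8. It starts between 0.4 and 1.1; the pointer is on the long mark of the scale at 1.75 (short marks every 0.35).
- dial_grip (a point): On the dial's vertical axis (x 112, y 0 mm of the machine), 37 mm above the deck. The grip is an upright black bar 42 mm long, 14 mm thick, its top 44 mm above the deck, standing 30 mm high on a 44 mm disc over a 68 mm base plate 6 mm thick. Site x axis lies along the bar; the white pointer line on top is on its -x half.
- dial_mark (a point): Middle of the long black mark (20 mm long, 4.5 mm wide) of the scale, on the deck, 47 mm from the dial's axis.
- lever (a joint): Angle of the sprung lever in rad: 0 fully raised (75 degrees above level, leaning to the machine's front), 1.309 fully down (level). A spring pushes it up (up to about 11 N at the plate); past about 1.24 a detent pulls it home and holds it there.
- lever_hinge (a point): Centre of the lever's hinge axis (along the machine's y), at x 50, z 182 mm of the machine. The lever runs 165 mm from it towards the front and, raised, its end is about 345 mm above the desk.
- lever_press (a point): Where to press: on the upper (rear when raised) face of the lever's black plate, 140 mm from the hinge axis. Its z axis is normal to that face, its -x axis points out along the lever. The plate is 76 mm wide, 8 mm thick and spans 100 to 165 mm from the hinge axis; two 8 mm wide steel arms at y +-32 mm carry it.
- cup: White espresso cup, 60 mm in diameter, 55 mm high, on the drip tray under the spout; bystander. Origin at the centre of its underside.
- syrup: Amber syrup bottle, 58 mm in diameter, 220 mm high, close beside the machine's left side; bystander. Origin under its centre.
- jar: White jar with a wooden lid, 68 mm in diameter, 130 mm high, close behind the board; bystander. Origin under its centre.
- moka: Aluminium moka pot, 86 mm in diameter, 158 mm high, with a black handle 75 mm out at its +y, close beside the machine's right side; bystander. Origin under its centre.
- penpot: Dark round pen pot, 72 mm in diameter, 165 mm high with its pens; bystander. Origin under its centre.
Things that resemble listed ones, but are neither listed nor needed, are in the scene too. What is shaped like the capsule_tall but green or yellow is not meant.

How it is judged:
By the outcome, as a careful person would: the job done as asked, in the order asked, and still so for the second after the job is handed in, with the robot touching nothing.
It also fails if it takes over 59 s, if anything falls off the work surface, if the arm or the gripper's body presses on something with over 40 N, if the wrist force passes 120 N, or if a joint passes its speed limit or range.

## Working session

There is one attempt and no reset: what is moved stays moved. The work goes in short steps, Python scripts to look and compute and a shell command to move; the robot and the scene stay as the last step left them, time stands still between calls to the robot, and variables do not carry over. Pictures are saved under pics/ and viewed, at most 10 in all, crops included, and the job is handed in when it is done.

```bash
ls; mkdir -p pics
python3 - <<'E'
from station import get_state,cams,arm,nets
import cv2,numpy as np
s=get_state();print(s['t'],s['eef_pos'],s['ee_rot'],s['width'],s['force'])
for c in ("top","side"):
    f=cams.grab_frame(c);cv2.imwrite(f"pics/{c}1.png",f['img'][:,:,::-1])
    print(c,(-f['R'].T@f['t']).round(3))
    for l in ["machine","well","capsule_tall","capsule_short","capsule_wide","board","dial_grip","dial_mark","lever_press","lever_hinge","cup","syrup","jar","moka","penpot"]:
        print(l,[(np.round(d['centre'],3).tolist(),round(d['confidence'],2)) for d in nets.pinpoint(c,l)[:3]])
print(get_state()['t'])
E
```

```text
pics
0.0 [0.24129745 0.62985709 0.22560273] [ 3.13989586e+00 -1.74448694e-04 -3.65923573e-01] 0.08774791810935899 [-0.17133966  0.37846966 -0.14089216]
top [0.38  0.002 1.288]
machine [([0.584, -0.074, 0.002], 0.84)]
well [([0.562, 0.001, 0.124], 0.96)]
capsule_tall [([0.554, 0.289, 0.012], 0.61), ([0.48, 0.287, 0.012], 0.57), ([0.55, 0.174, 0.004], 0.55)]
capsule_short [([0.48, 0.288, 0.014], 0.44)]
capsule_wide [([0.414, 0.301, 0.009], 0.63)]
board [([0.485, 0.299, -0.004], 0.95)]
dial_grip [([0.614, -0.184, 0.187], 0.67)]
dial_mark [([0.614, -0.227, 0.149], 0.66)]
lever_press [([0.589, -0.096, 0.321], 0.55)]
lever_hinge [([0.597, -0.121, 0.184], 0.63)]
cup [([0.615, -0.228, 0.15], 0.61)]
syrup [([0.69, -0.034, -0.004], 0.6)]
jar [([0.501, 0.394, 0.002], 0.94), ([0.615, -0.183, 0.187], 0.18)]
moka [([0.472, -0.113, -0.004], 0.95), ([0.56, 0.002, 0.124], 0.35)]
penpot [([0.528, -0.421, -0.001], 0.84)]
side [0.41  0.979 1.344]
machine [([0.584, -0.075, -0.003], 0.94)]
well [([0.561, 0.008, 0.126], 0.85)]
capsule_tall [([0.551, 0.178, -0.001], 0.83), ([0.666, 0.386, 0.005], 0.69), ([0.654, 0.242, 0.001], 0.68)]
capsule_short [([0.475, -0.116, 0.0], 0.74), ([0.482, 0.288, 0.013], 0.55)]
capsule_wide [([0.414, 0.305, 0.01], 0.93), ([0.693, -0.039, 0.004], 0.64)]
board [([0.481, 0.304, -0.003], 0.63)]
dial_grip [([0.584, -0.095, 0.315], 0.66), ([0.618, -0.181, 0.189], 0.61)]
dial_mark [([0.413, 0.304, 0.012], 0.3)]
lever_press [([0.587, -0.088, 0.319], 0.66), ([0.56, 0.008, 0.126], 0.19)]
lever_hinge [([0.6, -0.116, 0.181], 0.56)]
cup [([0.553, 0.29, 0.009], 0.61), ([0.544, 0.031, 0.035], 0.54)]
syrup [([0.694, -0.036, 0.005], 0.61)]
jar [([0.498, 0.391, -0.003], 0.57)]
moka [([0.474, -0.117, 0.0], 0.78)]
penpot [([0.532, -0.419, -0.002], 0.81)]
1.6
```

View pics/top1.png

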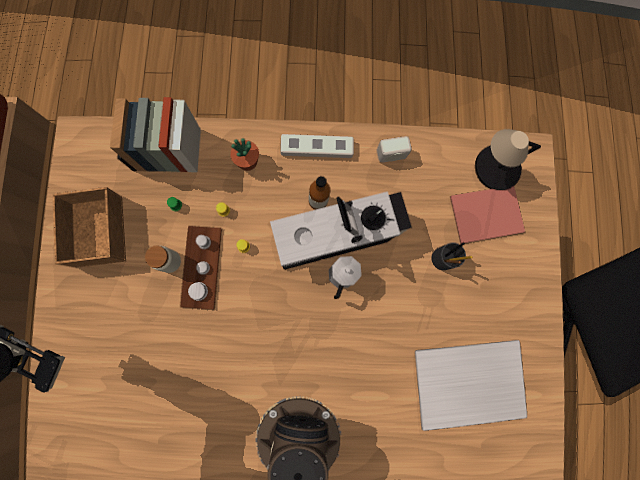

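View pics/side1.png

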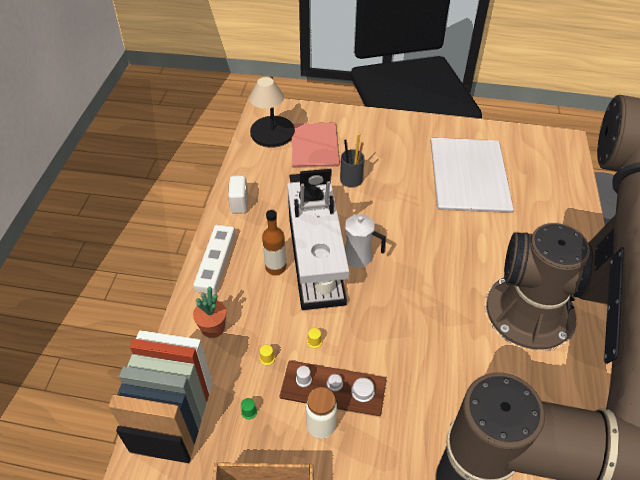

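The top view shows the board at left with capsules at (203,242), (203,268) and a wide one at (198,291). The well is at (303,237), the raised lever near (347,220), the dial at (373,217). The side view shows the capsules at (303,375), (335,381) and (363,389). Next I'll zoom in on the capsules and dial.

```bash
cat > h.py <<'E'
import cv2,numpy as np
from station import cams,get_state,nets
def proj(f,X):
    return cv2.projectPoints(np.array(X,float).reshape(-1,3),cv2.Rodrigues(f['R'])[0],f['t'],f['mtx'],np.array(f['D'],float))[0].reshape(-1,2)
def ray(f,uv,z):
    p=cv2.undistortPoints(np.array(uv,float).reshape(-1,1,2),f['mtx'],np.array(f['D'],float)).reshape(-1,2)
    d=np.c_[p,np.ones(len(p))]@f['R']; c=-f['R'].T@f['t']
    return c+d*((np.reshape(z,(-1,1))-c[2])/d[:,2:])
def crop(f,u,v,w,h,s): 
    return cv2.resize(f['img'][v:v+h,u:u+w,::-1],None,fx=s,fy=s,interpolation=cv2.INTER_CUBIC)
E
python3 - <<'E'
from h import *
t=cams.grab_frame("top");s=cams.grab_frame("side")
a=crop(t,340,190,66,50,6);b=crop(t,170,222,66,50,6);c=crop(s,280,160,66,50,6);d=crop(s,280,355,110,50,6)[:, :660]
im=np.vstack([np.hstack([a,b]),np.hstack([c,cv2.resize(crop(s,285,355,99,75,4),(396,300))])])
cv2.imwrite("pics/z1.png",im)
print(proj(t,[[.614,-.183,.194],[.614,-.227,.15],[.554,.289,.054]]).round(1))
E
```

```text
[[376.  215.5]
 [389.5 219.4]
 [201.7 241. ]]
```

View pics/z1.png

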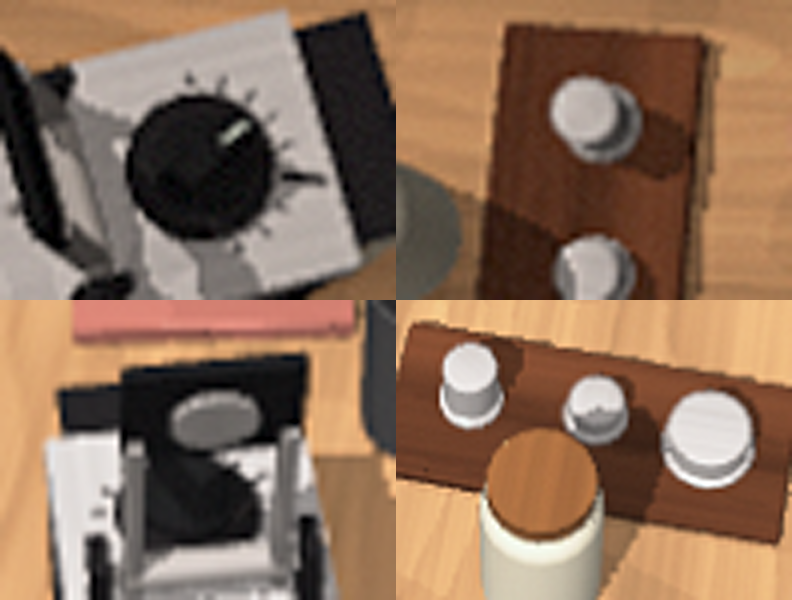

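Run:
```python
from h import *
t=cams.grab_frame("top");s=cams.grab_frame("side")
px=lambda x,y,u,v,k:(u+x/k-.5+.5/k,v+y/k-.5+.5/k)
P=ray(t,[px(222,144,340,190,6),px(247,124,340,190,6)],.194);d=P[1]-P[0]
M=ray(t,[px(283,176,340,190,6),px(325,180,340,190,6)],.15);m=M[1]-M[0]
print(P.round(4),M.round(4),"ang",np.arctan2(d[1],d[0]),np.arctan2(m[1],m[0]))
C=ray(t,[px(585-396,110,170,222,6)],.054);print("cap top",C.round(4))
C=ray(s,[px(470-396,361-300,285,355,4)],.054);print("cap side",C.round(4))
B=ray(t,[px(510-396,25,170,222,6),px(703-396,40,170,222,6),px(490-396,240,170,222,6)],.012);print("board",B.round(4))
for c in("top","side"):
  for l in("well","dial_grip","capsule_tall","lever_press","lever_hinge"):
    print(l,[(np.round(d['centre'],4).tolist(),round(d['confidence'],2)) for d in nets.pinpoint(c,l)[:3]])
f=t
g=cv2.cvtColor(f['img'],cv2.COLOR_RGB2GRAY)
cv2.imwrite("pics/z2.png",np.hstack([crop(t,265,195,150,80,5)]))
```

```text
[[ 0.619  -0.1845  0.194 ]
 [ 0.6281 -0.1953  0.194 ]] [[ 0.6151 -0.2195  0.15  ]
 [ 0.6139 -0.2384  0.15  ]] ang -0.8674551952506139 -1.631784956294109
cap top [[0.5569 0.2911 0.054 ]]
cap side [[0.5569 0.2886 0.054 ]]
board [[0.604  0.3408 0.012 ]
 [0.5994 0.245  0.012 ]
 [0.4977 0.3434 0.012 ]]
well [([0.5574, 0.0001, 0.1252], 0.78)]
dial_grip [([0.6144, -0.1824, 0.1877], 0.63), ([0.4845, 0.2975, -0.0018], 0.25)]
capsule_tall [([0.6668, 0.3862, -0.0018], 0.7), ([0.5491, 0.1735, 0.0008], 0.59), ([0.5522, 0.288, 0.0135], 0.57)]
lever_press [([0.5865, -0.0941, 0.3215], 0.76), ([0.5544, 0.289, 0.0093], 0.44)]
lever_hinge [([0.5959, -0.1185, 0.1822], 0.94), ([0.5827, -0.0743, 0.0009], 0.41), ([0.549, 0.2899, 0.0118], 0.35)]
well [([0.5617, 0.0054, 0.1289], 0.92)]
dial_grip [([0.6179, -0.1813, 0.1894], 0.56)]
capsule_tall [([0.663, 0.3837, 0.0049], 0.82), ([0.6562, 0.2421, -0.0012], 0.62), ([0.5509, 0.1787, 0.0006], 0.56)]
lever_press [([0.5864, -0.091, 0.3184], 0.77)]
lever_hinge [([0.5982, -0.1155, 0.1838], 0.83)]
```

View pics/z2.png

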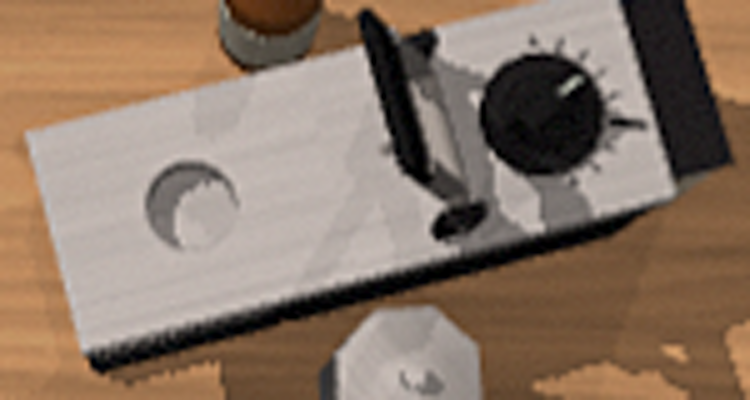

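```bash
python3 -m creep '{"translation":[[39,-42,0],[39,-42,0],[39,-42,0],[39,-42,0],[39,-42,0],[39,-42,0],[39,-42,0],[39,-42,0]],"spin":[-0.14,-0.14,-0.14,-0.14,-0.14,-0.14,-0.14,-0.14],"gripper":[0.7,0.7,0.7,0.7,0.7,0.7,0.7,0.7]}'
python3 -m creep '{"translation":[[0,0,0],[0,0,0]],"spin":[-0.1,0],"gripper":[0.7,0.7]}'
python3 - <<'E'
from h import *
t=cams.grab_frame("top")
print(ray(t,[(303.0,235.6)],.15), get_state()['eef_pos'],get_state()['ee_rot'],get_state()['force'])
E
```

```text
t: 3.1
eef_pos: [0.5148, 0.3356, 0.2269]
ee_rot: [-3.141, 0.0, -1.491]
force: [0.7, 0.4, 0.5]
width: 0.0613
gripper_force: 0.0
t: 3.3
eef_pos: [0.5146, 0.3358, 0.2265]
ee_rot: [3.142, -0.0, -1.59]
force: [-0.9, -0.0, -0.6]
width: 0.0612
gripper_force: 0.0
[[0.56293874 0.00214381 0.15      ]] [0.51395812 0.33673733 0.2265427 ] [ 3.14154522e+00  1.44180904e-04 -1.58497485e+00] [-0.82024717 -0.54544174 -0.95497039]
```

```bash
python3 -m creep '{"translation":[[21,-23,0],[20,-23,0],[0,0,-40],[0,0,-40],[0,0,-40],[0,0,-20],[0,0,0]],"spin":[0,0,0,0,0,0,0],"gripper":[0.7,0.7,0.7,0.7,0.7,0.7,0.7]}'
python3 - <<'E'
from h import *
s=cams.grab_frame("side");t=cams.grab_frame("top")
cv2.imwrite("pics/g1.png",np.hstack([crop(s,260,320,100,80,4),crop(t,150,200,100,80,4)]))
print(get_state()['eef_pos'])
E
```

```text
t: 4.05
eef_pos: [0.5522, 0.2909, 0.0832]
ee_rot: [3.137, -0.004, -1.582]
force: [0.1, 0.8, 0.0]
width: 0.0612
gripper_force: 0.0
[0.55457785 0.29233382 0.0871766 ]
```

View pics/g1.png

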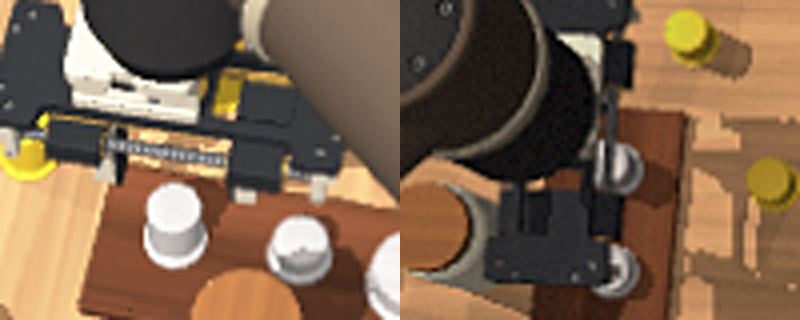

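The side view has the open fingers at about (110,165) and (245,190) straddling the tall capsule at (175,200). The top view agrees.

```bash
python3 -m creep '{"translation":[[1,-2,-20],[0,0,-20],[0,0,-8],[0,0,0],[0,0,0],[0,0,0],[0,0,0],[0,0,0]],"spin":[0,0,0,0,0,0,0,0],"gripper":[0.7,0.7,0.7,0.7,0,0,0,0]}' 20
python3 -m creep '{"translation":[[0,0,0],[0,0,0]],"spin":[0,0],"gripper":[0,0]}'
```

```text
t: 4.95
eef_pos: [0.5559, 0.2894, 0.0392]
ee_rot: [-3.141, 0.001, -1.586]
force: [0.5, -0.4, -0.7]
width: 0.0352
gripper_force: 0.0
t: 5.15
eef_pos: [0.5558, 0.2893, 0.039]
ee_rot: [-3.141, 0.0, -1.586]
force: [-0.8, -0.5, 4.5]
width: 0.0311
gripper_force: 20.0
```

```bash
python3 -m creep '{"translation":[[0,0,20],[0,0,40],[0,0,45],[0,0,45],[0,-20,40],[0,-36,10],[2,-40,0],[2,-40,0]],"spin":[0,0,0,0,0.1,0.11,0.11,0.11],"gripper":[0,0,0,0,0,0,0,0]}'
python3 -m creep '{"translation":[[2,-40,0],[0,-40,0],[0,-40,0],[0,-20,0],[0,0,0],[0,0,0]],"spin":[0.11,0.11,0,0,0,0],"gripper":[0,0,0,0,0,0]}'
python3 - <<'E'
from h import *
s=cams.grab_frame("side");t=cams.grab_frame("top")
cv2.imwrite("pics/w1.png",np.hstack([crop(s,270,180,100,100,4),crop(t,250,180,100,100,4)]))
p=get_state();print(p['eef_pos'],p['ee_rot'],p['gripper_force'])
E
```

```text
t: 5.95
eef_pos: [0.5594, 0.1522, 0.2391]
ee_rot: [-3.14, 0.0, -1.15]
force: [0.4, 0.0, -0.8]
width: 0.031
gripper_force: 20.0
t: 6.55
eef_pos: [0.5616, 0.0129, 0.2385]
ee_rot: [-3.142, 0.0, -0.937]
force: [-0.0, 0.5, 0.8]
width: 0.0311
gripper_force: 20.0
[0.56168087 0.0138526  0.23845202] [ 3.14157544e+00  1.05710751e-04 -9.35334248e-01] 19.999984429450706
```

View pics/w1.png

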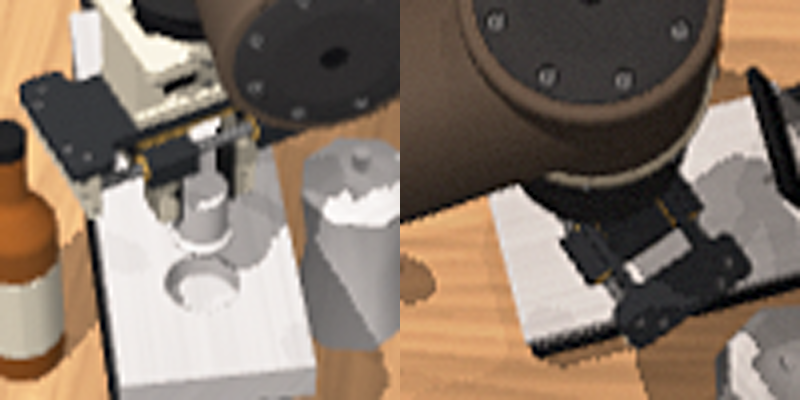

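The side view shows the held capsule with its foot at about (204,240) and the well rim centred at (203,284), still ahead of it. The top view is occluded by the gripper.

Run:
```python
from h import *
s=cams.grab_frame("side")
a=np.linspace(0,2*np.pi,73)
def ext(c,r,z):
    p=proj(s,np.c_[c[0]+r*np.cos(a),c[1]+r*np.sin(a),0*a+z]);p=(p-[270,180]+.5)*4
    return p.min(0).round(),p.max(0).round()
print("flange pred",ext((.5617,.0138),.019,.2115),ext((.5617,.0138),.019,.2155))
for w in((.562,.003),(.5605,.005)): print("well",w,ext(w,.0235,.15))
print(nets.pinpoint("side","well")[:1],nets.pinpoint("side","capsule_tall")[:3])
```

```text
flange pred (array([169., 208.]), array([232., 255.])) (array([169., 204.]), array([232., 251.]))
well (0.562, 0.003) (array([165., 254.]), array([240., 312.]))
well (0.5605, 0.005) (array([167., 257.]), array([242., 315.]))
[{'centre': [0.561, 0.0051, 0.1295], 'confidence': 0.69}] [{'centre': [0.559, 0.0131, 0.2086], 'confidence': 0.7}, {'centre': [0.6641, 0.3881, 0.0029], 'confidence': 0.68}, {'centre': [0.5959, -0.1211, 0.1836], 'confidence': 0.64}]
```

```bash
python3 -m creep '{"translation":[[2,-9,0],[0,0,-20],[0,0,-20],[0,0,-10],[0,0,0],[0,0,0]],"spin":[0,0,0,0,0,0],"gripper":[0,0,0,0,0,0]}'
python3 - <<'E'
from h import *
s=cams.grab_frame("side")
cv2.imwrite("pics/w2.png",crop(s,290,210,60,60,8))
p=get_state();print(p['eef_pos'],p['force'])
E
```

```text
t: 7.4
eef_pos: [0.5641, 0.0041, 0.1891]
ee_rot: [-3.141, -0.001, -0.935]
force: [0.6, -0.1, 0.9]
width: 0.0312
gripper_force: 20.0
[0.56432131 0.00425845 0.1894934 ] [-0.41075363  0.71657818  0.21143581]
```

View pics/w2.png

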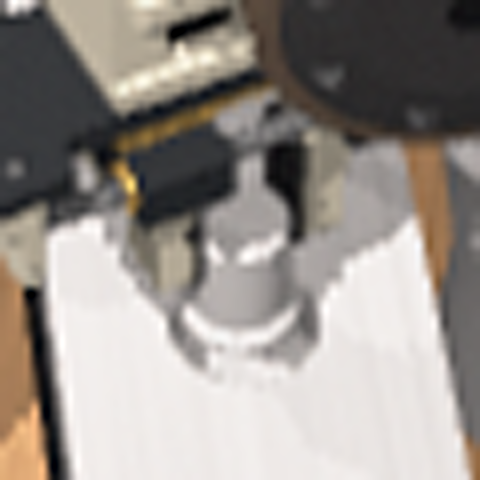

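The foot (x 182–302) is centred over the well rim (x 168–322) in the side view, so I'm lowering it.

```bash
python3 -m creep '{"translation":[[0,0,-10],[0,0,-8],[0,0,-8],[0,0,-4],[0,0,0],[0,0,0]],"spin":[0,0,0,0,0,0],"gripper":[0,0,0,0,0,0]}'
```

```text
t: 8.05
eef_pos: [0.5637, 0.0042, 0.1586]
ee_rot: [3.141, -0.0, -0.936]
force: [-0.1, 1.3, -1.0]
width: 0.0312
gripper_force: 20.0
```

```bash
python3 -m creep '{"translation":[[0,0,-2],[0,0,0],[0,0,0],[0,0,0],[0,0,0],[0,0,0]],"spin":[0,0,0,0,0,0],"gripper":[0,0,0.6,0.6,0.6,0.6]}'
python3 -m creep '{"translation":[[0,0,10],[0,0,20],[0,0,40],[0,0,50],[0,0,50],[0,0,50],[0,0,10]],"spin":[0,0,0,0,0,0,0],"gripper":[0.6,0.6,0.6,0.6,0.6,0.6,0.6]}'
```

```text
t: 8.65
eef_pos: [0.5637, 0.0042, 0.1566]
ee_rot: [-3.141, -0.0, -0.936]
force: [0.2, 0.3, -0.5]
width: 0.052
gripper_force: 0.0
t: 9.35
eef_pos: [0.5653, 0.0038, 0.3944]
ee_rot: [-3.132, -0.005, -0.936]
force: [-0.3, 0.4, 0.4]
width: 0.0526
gripper_force: 0.0
```

Run:
```python
from h import *
t=cams.grab_frame("top")
im=cv2.imread("pics/top1.png");g=cv2.cvtColor(im,cv2.COLOR_BGR2GRAY).astype(float)
v,u=np.mgrid[206:222,364:386];w=g[206:222,364:386]
# pointer: bright within dial radius
c=proj(t,[[.6155,-.182,.194]])[0];print("centre px",c)
np.set_printoptions(linewidth=200);print(g[204:232,358:396].astype(int))
```

```text
centre px [375.59520389 214.89234596]
[[179 181 182 ...  23  26  23]
 [182 180 178 ...  25  29  30]
 [180 179 177 ...  15  24  30]
 ...
 [125 124 118 ... 175 178 180]
 [107 126 124 ... 180 176 179]
 [100 126 124 ... 178 179 176]]
```

Run:
```python
from h import *
t=cams.grab_frame("top")
c=ray(t,[(373.1,217.4)],.156);print("centre from base plate",c)
print("px of that at .194",proj(t,[[c[0,0],c[0,1],.194]]))
im=cv2.imread("pics/top1.png");g=cv2.cvtColor(im,cv2.COLOR_BGR2GRAY).astype(int)
print("\n".join(" ".join("%3d"%k for k in r) for r in g[206:219,370:386]))
w=np.clip(g[206:218,372:384]-60,0,None).astype(float);v,u=np.mgrid[206:218,372:384]
m=np.hypot(u-379,v-212.5)<4.5;w=w*m;W=w.sum();mu=np.array([(u*w).sum(),(v*w).sum()])/W
C=np.cov(np.c_[u.ravel(),v.ravel()].T,aweights=w.ravel());e,V=np.linalg.eigh(C);d=V[:,1]
Q=ray(t,[mu-2*d,mu,mu+2*d],.194);print(mu,Q,np.arctan2(*(Q[2]-Q[0])[[1,0]]))
```

```text
centre from base plate [[ 0.61665131 -0.18175245  0.156     ]]
px of that at .194 [[375.50156769 214.44909371]]
  5  12  12  13   9  25  41  67 124 161 152 103 157 180 176 175
 24  28  27  27  28  27  21  19  24  71 103 137 190 182 176 178
 28  27  31  20  28  26  30  24  16   8  32  99 165 186 176 153
 28  20  23  18  24  19  18  17  17   7  19  32  94 161 149 124
 27  24  22  27  23  22  17  16  26  82 127  76  26  94 133 162
 24  25  20  21  22  16  10  22 109 172 126  73   4  46 140 194
 24  26  25  23  18  19  53 115 156 148  32   6   5  31  96 166
 20  20  23  19  18  24  60 115 110   2  12  15  17  20  36 132
 23  22  18  17  22  24  31  46  14   7   9  12  19  16  30 104
 18  17  26  23  25  21  17  13  11   6  16  12  15  17   6  51
 20  25  30  23  27  28  26  14  13   8  13  12  13  19   8  45
 26  25  24  21  18  20   5   5  16  21  17  17  14  17  14  34
 17  22  22  22  22   0   9  16   9  15  15  19  16  17   7  52
[378.67489115 211.49927431] [[ 0.62812171 -0.19395711  0.194     ]
 [ 0.62467332 -0.18993578  0.194     ]
 [ 0.62123017 -0.18592083  0.194     ]] 2.27965915793429
```

```bash
python3 -m creep '{"translation":[[10,-37,0],[10,-37,0],[10,-37,0],[10,-37,0],[11,-37,0],[0,0,0],[0,0,0]],"spin":[0.014,0.015,0.015,0.015,0.015,0,0],"gripper":[0.6,0.6,0.6,0.6,0.6,0.6,0.6]}'
```

```text
t: 10.15
eef_pos: [0.6142, -0.1817, 0.3846]
ee_rot: [3.139, 0.002, -0.864]
force: [0.5, -0.2, -0.1]
width: 0.0525
gripper_force: 0.0
```

```bash
python3 -m creep '{"translation":[[2,0,-30],[0,0,-40],[0,0,-40],[0,0,-40],[0,0,-30],[0,0,0],[0,0,0]],"spin":[0,0,0,0,0,0,0],"gripper":[0.6,0.6,0.6,0.6,0.6,0.6,0.6]}'
```

```text
t: 10.85
eef_pos: [0.6167, -0.1802, 0.2073]
ee_rot: [3.141, -0.0, -0.861]
force: [-0.0, 0.9, 0.6]
width: 0.0525
gripper_force: 0.0
```

```bash
python3 -m creep '{"translation":[[0,-1,-15],[0,0,-15],[0,0,-4],[0,0,0],[0,0,0],[0,0,0],[0,0,0],[0,0,0]],"spin":[0,0,0,0,0,0,0,0],"gripper":[0.6,0.6,0.6,0.6,0,0,0,0]}' 20
python3 -m creep '{"translation":[[0,0,0],[0,0,0]],"spin":[0,0],"gripper":[0,0]}'
```

```text
t: 11.65
eef_pos: [0.6168, -0.1818, 0.173]
ee_rot: [-3.141, -0.0, -0.862]
force: [0.1, -0.7, -0.9]
width: 0.0263
gripper_force: 0.0
t: 11.85
eef_pos: [0.6165, -0.182, 0.1727]
ee_rot: [3.141, 0.0, -0.862]
force: [-2.0, -0.1, -0.3]
width: 0.0141
gripper_force: 19.9
```

```bash
python3 -m creep '{"translation":[[0,0,0],[0,0,0],[0,0,0],[0,0,0],[0,0,0],[0,0,0],[0,0,0],[0,0,0]],"spin":[-0.09,-0.1,-0.1,-0.1,-0.1,-0.1,-0.1,-0.07],"gripper":[0,0,0,0,0,0,0,0]}'
python3 -m creep '{"translation":[[0,0,0],[0,0,0]],"spin":[0,0],"gripper":[0,0]}'
```

```text
t: 12.65
eef_pos: [0.6154, -0.1823, 0.1726]
ee_rot: [3.139, -0.001, -1.626]
force: [-4.4, -2.1, 3.8]
width: 0.0136
gripper_force: 19.9
t: 12.85
eef_pos: [0.6154, -0.1823, 0.1726]
ee_rot: [3.139, -0.001, -1.62]
force: [-4.5, -1.8, 4.3]
width: 0.0139
gripper_force: 19.9
```

```bash
python3 -m creep '{"translation":[[0,0,0],[0,0,0],[0,0,0],[0,0,20],[0,0,40],[0,0,45],[0,0,45],[0,0,45]],"spin":[0,0,0,0,0,0,0,0],"gripper":[0.5,0.5,0.5,0.5,0.5,0.5,0.5,0.5]}'
python3 -m creep '{"translation":[[0,0,45],[0,20,0],[0,45,0],[0,45,0],[0,45,0],[0,45,0],[0,45,0],[0,0,0]],"spin":[0,0,0,0,0,0,0,0],"gripper":[0,0,0,0,0,0,0,0]}'
python3 - <<'E'
from h import *
s=cams.grab_frame("side");t=cams.grab_frame("top");np.savez("f.npz",t=t['img'],s=s['img'])
cv2.imwrite("pics/d1.png",np.hstack([crop(t,345,190,60,60,6),crop(s,280,180,60,60,6)]))
p=get_state();print(p['eef_pos'],p['force'])
E
```

```text
t: 13.65
eef_pos: [0.6166, -0.1816, 0.3695]
ee_rot: [-3.141, 0.0, -1.621]
force: [1.6, 0.2, -0.6]
width: 0.0437
gripper_force: 0.0
t: 14.45
eef_pos: [0.6166, 0.0682, 0.4118]
ee_rot: [3.141, 0.001, -1.616]
force: [-0.7, -0.8, -0.2]
width: 0.0003
gripper_force: 0.0
[0.61671676 0.06465445 0.41238138] [ 0.23790118 -0.06341603 -1.33899659]
```

View pics/d1.png

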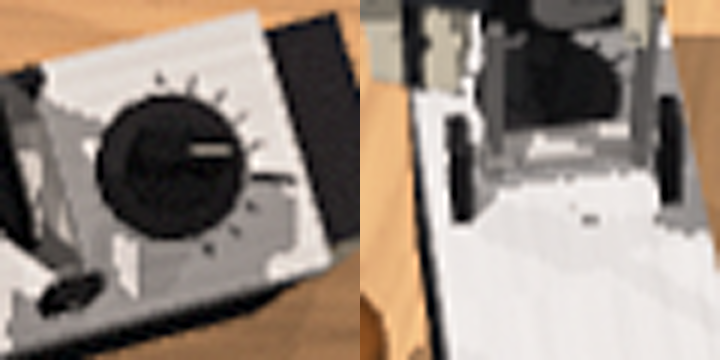

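The pointer (188,149)–(228,151) is nearly parallel to the long mark (253,177)–(294,181) in the top view. Next I'll measure the leftover angle and check that the capsule is seated.

Run:
```python
from h import *
z=np.load("f.npz");f=cams.grab_frame("top");s=cams.grab_frame("side")
g=cv2.cvtColor(z['t'],cv2.COLOR_RGB2GRAY).astype(float)
def axis(c,r,bright,zz):
    v,u=np.mgrid[190:250,345:405];G=g[190:250,345:405]
    w=np.clip(G-60,0,None) if bright else np.clip(150-G,0,None)
    w=w*((abs(u-c[0])<r[0])&(abs(v-c[1])<r[1]));mu=np.array([(u*w).sum(),(v*w).sum()])/w.sum()
    V=np.linalg.eigh(np.cov(np.c_[u.ravel(),v.ravel()].T,aweights=w.ravel()))[1][:,1];V*=np.sign(V[0])
    Q=ray(f,[mu-2*V,mu,mu+2*V],zz);return mu,Q[1].round(4),np.arctan2(*(Q[2]-Q[0])[[1,0]])
print(axis((379.2,214.5),(5,3.5),1,.194));print(axis((390.2,219.3),(3.5,3),0,.15))
print("\n".join(" ".join("%3d"%k for k in r) for r in g[210:225,374:398].astype(int)))
cv2.imwrite("pics/c1.png",crop(s,270,170,80,80,6))
```

```text
(array([379.99231951, 214.25038402]), array([ 0.6176, -0.1934,  0.194 ]), np.float64(-1.2873182991710435))
(array([389.66317992, 219.35669456]), array([ 0.6141, -0.2273,  0.15  ]), np.float64(-1.5927277984520745))
 31  36  31  37  31  37  37  23  54 118 163 201 226 220 219 220 222 228 206 118  21  39  36  38
 31  30  21  29  33  27  32  38  26  63 174 241 224 221 221 220 221 225 225 162  14  32  35  39
 27  22  17  21  26  30  22  25  23  36 120 205 233 227 224 221 218 221 233 194  61  29  39  36
 24  19  20   9   7   8   5   6  11  12  43 161 224 173 181 207 222 222 228 199  88  23  31  36
 23  16  48  99 117 116 115 115 106  60  31 128 163 133 186 208 224 223 228 222 152  13  34  39
 21  23  43  91 116 109 109 110 105  63  14  66 149 211 231 225 224 223 225 238 200  69  26  36
 23  16  18  10  13  11  12   8  16  17  20  58 175 241 230 226 223 222 224 230 199  96  23  35
  3   8   8  19   9  18  10  14  16  17  20  48 166 246 236 231 231 230 228 230 224 151  15  33
  9  12   8   3   2  13  15   6  22  24  15  63 138 181 174 174 182 190 196 210 229 196  34  34
 11  21  21  14   7   9  12  21  26  28  15  77 102  36  35  25  49  69  86 112 186 201  75  25
 21  19  22  20  22  18  18  25  28  24  14  71 119 116 112 109  93  98 126  95 164 214 121  22
 22  21  20  21  21  22  17  24  25  23  18  88 149 158 153 156 145 144 191 207 212 234 168  17
 24  22  21  25  18  21  21  24  22  18  53 124 162 153 149 152 147 148 167 195 209 237 197  67
 17  21  18  14  13  19  24  25  20  18  88 136 115 141 153 151 149 147 142 133 181 233 194  89
 18  21  15  19  25  22  25  24  20  30 107 140  77 104 138 148 148 146 143 137 183 228 218 145
```

View pics/c1.png

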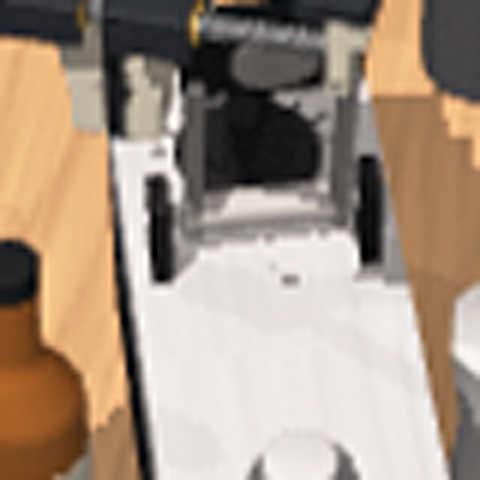

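Run:
```python
from h import *
f=cams.grab_frame("top")
for a,b in(((375.7,214.47),(382.8,214.5)),((375.7,214.35),(382.8,214.62))):
    Q=ray(f,[a,b],.194);d=Q[1]-Q[0];print(Q.round(4).tolist(),np.arctan2(d[1],d[0]))
for th in(-1.5,-1.56,-1.6,-1.64):
    e=np.array([np.cos(th),np.sin(th),0]);C=np.array([.6166,-.1817,.194]);print(th,proj(f,[C+.004*e,C+.021*e]).round(2).tolist())
    m=C-[0,0,.044];print('   mark',proj(f,[m+.037*e,m+.057*e]).round(2).tolist())
print(get_state()['t'],get_state()['eef_pos'],get_state()['ee_rot'])
g=cv2.cvtColor(f['img'],cv2.COLOR_RGB2GRAY).astype(int)
print("\n".join(" ".join("%3d"%k for k in r) for r in g[211:219,372:386]))
```

```text
[[0.6166, -0.1823, 0.194], [0.6172, -0.2006, 0.194]] -1.5397729619962952
[[0.6169, -0.1823, 0.194], [0.6169, -0.2007, 0.194]] -1.5739478780261333
-1.5 [[377.02, 214.41], [383.57, 214.18]]
   mark [[386.43, 217.38], [393.82, 217.12]]
-1.56 [[377.03, 214.51], [383.59, 214.66]]
   mark [[386.47, 218.19], [393.87, 218.37]]
-1.6 [[377.03, 214.57], [383.59, 214.98]]
   mark [[386.46, 218.74], [393.86, 219.21]]
-1.64 [[377.02, 214.63], [383.57, 215.3]]
   mark [[386.43, 219.28], [393.82, 220.04]]
14.7 [0.61674064 0.06241049 0.41264478] [-3.14137096e+00 -2.79759893e-06 -1.62242933e+00]
 32  27  33  26  30  27  33  32  41  41  27  63 171 240
 25  21  25  19  12  28  17  23  23  25  25  37 121 206
 19  15  17  22  15  12   5   9   4   7   9  14  42 163
 24  22  19  21  50  97 118 116 116 116 104  56  30 127
 28  25  23  23  45  90 111 110 111 111 106  61  14  69
 20  19  24  18  15  13  11   8   7   6  12  15  20  63
 16  13  15  11  11  16  18  21  11  18  22  17  17  45
  8  12  16  12  10  15   9  13  14  10  14  23  20  61
```

The pointer reads about -1.55 and the mark about -1.63, so the dial is roughly 0.07 rad short. I'll regrip and turn a little further.

```bash
python3 -m creep '{"translation":[[0,-45,0],[0,-45,0],[0,-45,0],[0,-45,0],[0,-40,0],[0,-24,0],[0,0,0],[0,0,0]],"spin":[0,0,0,0,0,0,0,0],"gripper":[0.5,0.5,0.5,0.5,0.5,0.5,0.5,0.5]}'
python3 -m creep '{"translation":[[0,0,-45],[0,0,-45],[0,0,-45],[0,0,-40],[0,0,-30],[0,0,0],[0,0,0]],"spin":[0,0,0,0,0,0,0],"gripper":[0.5,0.5,0.5,0.5,0.5,0.5,0.5]}'
```

```text
t: 15.5
eef_pos: [0.6162, -0.1824, 0.4124]
ee_rot: [3.141, 0.0, -1.625]
force: [0.2, -0.3, 0.6]
width: 0.0435
gripper_force: 0.0
t: 16.2
eef_pos: [0.6171, -0.1805, 0.2086]
ee_rot: [-3.141, -0.001, -1.621]
force: [-0.0, -0.4, 0.8]
width: 0.0438
gripper_force: 0.0
```

```bash
python3 -m creep '{"translation":[[0,-1,-15],[0,0,-15],[0,0,-5],[0,0,0],[0,0,0],[0,0,0],[0,0,0],[0,0,0]],"spin":[0.03,0.03,0,0,0,0,0,0],"gripper":[0.5,0.5,0.5,0.5,0,0,0,0]}' 30
python3 -m creep '{"translation":[[0,0,0],[0,0,0],[0,0,0],[0,0,0],[0,0,0],[0,0,0]],"spin":[0,0,-0.05,-0.06,0,0],"gripper":[0,0,0,0,0,0]}'
python3 -m creep '{"translation":[[0,0,0],[0,0,0],[0,0,0],[0,0,20],[0,0,40],[0,0,45],[0,0,45],[0,0,45]],"spin":[0,0,0,0,0,0,0,0],"gripper":[0.5,0.5,0.5,0.5,0.5,0.5,0.5,0.5]}'
python3 -m creep '{"translation":[[0,0,45],[0,20,0],[0,45,0],[0,45,0],[0,45,0],[0,45,0],[0,0,0]],"spin":[0,0,0,0,0,0,0],"gripper":[0,0,0,0,0,0,0]}'
python3 - <<'E'
from h import *
f=cams.grab_frame("top");g=cv2.cvtColor(f['img'],cv2.COLOR_RGB2GRAY).astype(int)
print("\n".join(" ".join("%3d"%k for k in r) for r in g[211:219,372:386]))
print("\n".join(" ".join("%3d"%k for k in r) for r in g[217:223,384:396]))
E
```

```text
t: 17.0
eef_pos: [0.6168, -0.1818, 0.173]
ee_rot: [-3.141, -0.0, -1.562]
force: [-1.0, -0.5, 1.3]
width: 0.0175
gripper_force: 2.0
t: 17.6
eef_pos: [0.6153, -0.1821, 0.1729]
ee_rot: [3.139, -0.001, -1.672]
force: [-5.8, -0.7, 4.8]
width: 0.0138
gripper_force: 30.0
t: 18.4
eef_pos: [0.6165, -0.1817, 0.3695]
ee_rot: [-3.141, 0.0, -1.672]
force: [1.4, -0.2, 0.1]
width: 0.0438
gripper_force: 0.0
t: 19.1
eef_pos: [0.6167, 0.023, 0.4121]
ee_rot: [3.141, 0.001, -1.667]
force: [-0.1, 0.3, -0.4]
width: 0.0003
gripper_force: 0.0
 31  22  28  28  31  33  30  32  36  34  22  62 173 240
 24  17  19  27  18  23  24  23  24  32  33  39 121 209
 19  25  15  19  14  10  13   4  10  11  15  14  44 166
 20  27  20  16  46  99 120 118 107  81  73  31  36 127
 20  22  23  20  48  92 111 112 110  92  82  48  17  69
 20  13  19  23  14  16  12  14  30  42  48  37  23  62
 13  16   9  11  18   9  11  16  14  15  19  21  26  46
 11   9  15  15   2  14   8  15   2  18  17  23  13  61
 26  46 169 249 238 234 232 231 231 232 227 154
 13  61 139 181 175 176 183 191 201 213 233 197
 18  76 106  43  44  26  47  75  93 120 195 212
 15  72 124 119 120 112  99  74  73  58 141 182
 23  90 151 157 156 156 150 138 138 131 135 152
 55 125 164 153 152 152 153 154 155 155 152 159
```

The pointer is now about -1.605 against the mark's -1.63. One more small trim will centre it.

```bash
python3 -m creep '{"translation":[[0,-45,0],[0,-45,0],[0,-45,0],[0,-45,0],[0,-24,0],[0,0,0],[0,0,0]],"spin":[0,0,0,0,0,0,0],"gripper":[0.5,0.5,0.5,0.5,0.5,0.5,0.5]}'
python3 -m creep '{"translation":[[0,0,-45],[0,0,-45],[0,0,-45],[0,0,-40],[0,0,-30],[0,0,0],[0,0,0]],"spin":[0.03,0.03,0,0,0,0,0],"gripper":[0.5,0.5,0.5,0.5,0.5,0.5,0.5]}'
```

```text
t: 19.85
eef_pos: [0.6164, -0.1872, 0.4123]
ee_rot: [3.141, 0.0, -1.674]
force: [-0.6, -0.1, 1.1]
width: 0.0434
gripper_force: 0.0
t: 20.55
eef_pos: [0.6172, -0.1854, 0.2085]
ee_rot: [-3.141, -0.001, -1.611]
force: [-0.1, 0.8, 0.7]
width: 0.0439
gripper_force: 0.0
```

```bash
python3 -m creep '{"translation":[[0,4,-15],[0,0,-15],[0,0,-5],[0,0,0],[0,0,0],[0,0,0],[0,0,0],[0,0,0]],"spin":[0,0,0,0,0,0,0,0],"gripper":[0.5,0.5,0.5,0.5,0,0,0,0]}' 30
python3 -m creep '{"translation":[[0,0,0],[0,0,0],[0,0,0],[0,0,0],[0,0,0],[0,0,0]],"spin":[0,0,-0.04,-0.045,0,0],"gripper":[0,0,0,0,0,0]}'
python3 -m creep '{"translation":[[0,0,0],[0,0,0],[0,0,0],[0,0,20],[0,0,40],[0,0,45],[0,0,45],[0,0,45]],"spin":[0,0,0,0,0,0,0,0],"gripper":[0.5,0.5,0.5,0.5,0.5,0.5,0.5,0.5]}'
python3 -m creep '{"translation":[[0,0,45],[0,20,0],[0,45,0],[0,45,0],[0,45,0],[0,45,0],[0,0,0]],"spin":[0,0,0,0,0,0,0],"gripper":[0,0,0,0,0,0,0]}'
python3 - <<'E'
from h import *
f=cams.grab_frame("top");g=cv2.cvtColor(f['img'],cv2.COLOR_RGB2GRAY).astype(int)
print("\n".join(" ".join("%3d"%k for k in r) for r in g[211:219,372:386]))
w=np.clip(g[213:218,376:384]-20,0,None);r=np.arange(213,218)
c=(w*r[:,None]).sum(0)/w.sum(0);print(c.round(2),np.polyfit(np.arange(376,384),c,1,w=w.sum(0)**.5))
E
```

```text
t: 21.35
eef_pos: [0.6167, -0.1819, 0.173]
ee_rot: [-3.141, -0.0, -1.612]
force: [-4.3, -0.0, 3.4]
width: 0.0179
gripper_force: 3.1
t: 21.95
eef_pos: [0.6153, -0.1822, 0.1729]
ee_rot: [3.139, -0.001, -1.697]
force: [-5.7, 0.2, 4.5]
width: 0.0136
gripper_force: 30.0
t: 22.75
eef_pos: [0.6165, -0.1817, 0.3695]
ee_rot: [-3.141, 0.0, -1.697]
force: [1.5, -0.2, 0.5]
width: 0.0439
gripper_force: 0.0
t: 23.45
eef_pos: [0.6167, 0.023, 0.4121]
ee_rot: [3.141, 0.001, -1.692]
force: [-0.3, 0.1, 0.2]
width: 0.0002
gripper_force: 0.0
 28  29  31  28  29  30  34  30  38  39  24  63 175 241
 16  17  23  25  22  27  22  13  25  33  36  42 121 208
 25  20  27  20  10  11  10   7  11  24  17  15  43 164
 20  24  28  14  45 108 136 118  99  40  45  32  40 127
 27  25  28  19  40  99 125 114 108  71  88  51  16  67
 14  16  24  22  17  14  13  27  42  53  74  39  25  63
  8  10   6   7   9  17  13  14  13  16  15  18  28  47
 12  15  18  11  17  12  10  13  19  16  18  27  17  60
[214.44 214.47 214.48 214.54 214.7  215.05 215.2  215.11] [1.35635038e-01 1.63250914e+02]
```

Dial is on the mark (pointer about -1.635). Next I'll bring the closed fingers in behind the raised lever.

```bash
python3 -m creep '{"translation":[[-5,-35,0],[-5,-35,0],[-5,-35,0],[-4,-35,0],[0,0,0],[0,0,0]],"spin":[0.1,0.1,0.1,0.1,0,0],"gripper":[0,0,0,0,0,0]}'
python3 -m creep '{"translation":[[0,0,-30],[0,0,-30],[0,0,-24],[0,0,0],[0,0,0]],"spin":[0,0,0,0,0],"gripper":[0,0,0,0,0]}'
```

```text
t: 24.1
eef_pos: [0.5974, -0.1234, 0.4125]
ee_rot: [-3.141, -0.0, -1.3]
force: [0.4, 0.1, 0.3]
width: 0.0003
gripper_force: 0.0
t: 24.6
eef_pos: [0.598, -0.1216, 0.3292]
ee_rot: [3.141, -0.001, -1.297]
force: [0.4, -0.3, 1.0]
width: 0.0004
gripper_force: 0.0
```

```bash
python3 -m creep '{"translation":[[-3,11,-6],[-2,11,-5],[-5,16,-7],[-5,17,-7],[-4,14,-10],[-4,14,-11],[0,0,0]],"spin":[0,0,0,0,0,0,0],"gripper":[0,0,0,0,0,0,0]}'
```

```text
t: 25.3
eef_pos: [0.5746, -0.0375, 0.2828]
ee_rot: [-3.14, -0.001, -1.295]
force: [1.3, -4.9, 7.3]
width: 0.0004
gripper_force: 4.2
```

```bash
python3 -m creep '{"translation":[[-3,11,-14],[-3,11,-14],[-2,7,-17],[-2,7,-16],[0,0,0]],"spin":[0,0,0,0,0],"gripper":[0,0,0,0,0]}'
python3 -m creep '{"translation":[[-1,2,-12],[-1,2,-12],[0,0,-6],[0,0,0]],"spin":[0,0,0,0],"gripper":[0,0,0,0]}'
```

```text
t: 25.8
eef_pos: [0.5645, -0.0018, 0.2213]
ee_rot: [-3.141, 0.0, -1.296]
force: [-0.5, 0.6, 8.4]
width: 0.0004
gripper_force: 3.8
t: 26.2
eef_pos: [0.5617, 0.0011, 0.1904]
ee_rot: [3.139, 0.0, -1.297]
force: [0.6, -0.2, -0.8]
width: 0.0002
gripper_force: 0.0
```

```bash
python3 -m creep '{"translation":[[0,0,-2],[0,0,-2],[0,0,-1],[0,0,0]],"spin":[0,0,0,0],"gripper":[0,0,0,0]}'
```

```text
t: 26.6
eef_pos: [0.5627, 0.0011, 0.1867]
ee_rot: [-3.141, -0.0, -1.297]
force: [-0.0, 0.5, -0.1]
width: 0.0007
gripper_force: 0.0
```

```bash
python3 -m creep '{"translation":[[0,0,-1],[0,0,-1],[0,0,-1],[0,0,0]],"spin":[0,0,0,0],"gripper":[0,0,0,0]}'
python3 -m creep '{"translation":[[0,0,20],[0,0,40],[0,0,45],[0,0,45],[0,0,45],[0,50,0],[0,50,0],[0,50,0]],"spin":[0,0,0,0,0,0,0,0],"gripper":[0,0,0,0,0,0,0,0]}'
python3 -m creep '{"translation":[[-20,50,0],[-40,50,0],[-40,0,0],[0,0,0],[0,0,0]],"spin":[0,0,0,0,0],"gripper":[0,0,0,0,0]}'
python3 - <<'E'
from h import *
s=cams.grab_frame("side");t=cams.grab_frame("top")
cv2.imwrite("pics/e1.png",np.hstack([crop(s,235,160,160,250,2),crop(t,180,165,240,250,2)]))
for l in("lever_press","capsule_tall","cup"):print(l,nets.pinpoint("side",l)[:2])
E
```

```text
t: 27.0
eef_pos: [0.5629, 0.0011, 0.1863]
ee_rot: [-3.14, -0.001, -1.296]
force: [-7.7, 1.0, 19.1]
width: 0.0004
gripper_force: 9.4
t: 27.8
eef_pos: [0.5624, 0.1525, 0.3793]
ee_rot: [-3.14, 0.001, -1.298]
force: [1.2, -0.0, -0.0]
width: 0.0002
gripper_force: 0.0
t: 28.3
eef_pos: [0.4722, 0.2371, 0.3793]
ee_rot: [-3.14, 0.001, -1.295]
force: [-0.2, 0.5, -0.4]
width: 0.0004
gripper_force: 0.0
lever_press []
capsule_tall [{'centre': [0.6646, 0.3851, 0.0042], 'confidence': 0.75}, {'centre': [0.5497, 0.1763, -0.0], 'confidence': 0.56}]
cup [{'centre': [0.543, 0.0309, 0.0366], 'confidence': 0.8}]
```

View pics/e1.png

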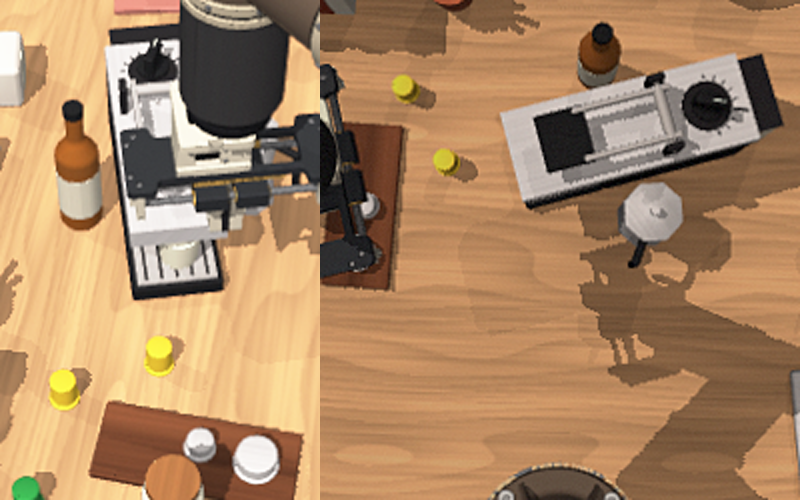

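The lever is down flat over the well (top view at (565,138)) and stays there with the arm away. The dial is on the mark, and the cup at (180,250) and the other two capsules are undisturbed.

```bash
python3 -c "
from station import arm;print(arm.job_done())"
```

```text
the job is handed in; nothing more can be done
None
```

I handed the job in at about 28 s: the tall capsule stands in the well, the dial pointer is on the long mark (about 0.01 rad off by the camera), the lever is latched down, and the cup and other capsules look undisturbed in the last pictures.

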